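# Empty the bushing cup into the parts drawer

### The job

Pick up the aluminium cup, tip all eight brass bushings out of it into the open upper drawer of the green parts cabinet, and stand the empty cup upright, wholly on the round cork pad. Push the drawer fully shut with all the bushings inside it, and leave the loupe, the jar and the screwdriver where they are.

Things in the scene. Friction and masses are not known exactly. Their poses are not given: they have to be found in the camera images.
- cup: Plain straight-sided round polished aluminium cup, slippery inside, open at the top: outer diameter 54 mm, height 60 mm, wall 2.5 mm, floor 4 mm thick, 0.12 kg plus its contents. Origin: centre of its underside; z points up through the mouth. It starts upright on the bench with the eight brass bushings inside.
- pad: Round cork pad fixed on the bench, 120 mm in diameter, 4 mm thick. Origin: centre of its underside; its top is 4 mm above the bench.
- cabinet: Green steel small-parts cabinet, fixed on the bench: 150 mm deep (x), 210 mm wide (y), 118 mm high, so its front plane is 75 mm in front of its centre. Origin: centre of its underside. Its -x side is the front, roughly facing the robot. The upper row is one wide clear drawer, standing open; the lower row (four small drawers) does not move.
- drawer (a joint): Travel of the wide upper drawer in m: 0 shut, grows as it is pulled out along the cabinet's -x, at most 0.118. It slides freely with about 1 N of friction.
- drawer_floor (a point): Centre of the inner floor of the clear plastic upper drawer (moves with it; axes as the cabinet's). The drawer is an open-topped box of outer size 130 mm (x) by 190 mm (y) by 45 mm high with 4 mm walls and floor, so its rim is 41 mm above this point. The cabinet's roof covers the part of the drawer that is still inside.
- drawer_front (a point): Point in the middle of the outer front face of the upper drawer, 30 mm above the drawer's underside (15 mm below its rim), with a black blank label. A clear ledge-shaped finger pull 70 mm wide and 5 mm thick sticks out 14 mm from the front face, centred 16 mm below this point. Axes as the cabinet's: -x points out of the face.
- loupe: Bystander: black eyeglass loupe standing on the bench, 38 mm in diameter, 30 mm high. Origin: centre of its underside.
- oil_jar: Bystander: small amber glass jar with a red cap, 40 mm in diameter, 45 mm high. Origin: centre of its underside.
- screwdriver: Bystander: small screwdriver with a blue handle, 130 mm long, lying on the bench between the robot and the cabinet along its own x, handle to -x. Origin: on its underside near the middle.
- part0: One of eight identical brass bushings: solid cylinder 12 mm in diameter, 11 mm long, 10.5 g, rounded edges. Origin: centre of one end face; z along its axis.
- part1: One of eight identical brass bushings: solid cylinder 12 mm in diameter, 11 mm long, 10.5 g, rounded edges. Origin: centre of one end face; z along its axis.
- part2: One of eight identical brass bushings: solid cylinder 12 mm in diameter, 11 mm long, 10.5 g, rounded edges. Origin: centre of one end face; z along its axis.
- part3: One of eight identical brass bushings: solid cylinder 12 mm in diameter, 11 mm long, 10.5 g, rounded edges. Origin: centre of one end face; z along its axis.
- part4: One of eight identical brass bushings: solid cylinder 12 mm in diameter, 11 mm long, 10.5 g, rounded edges. Origin: centre of one end face; z along its axis.
- part5: One of eight identical brass bushings: solid cylinder 12 mm in diameter, 11 mm long, 10.5 g, rounded edges. Origin: centre of one end face; z along its axis.
- part6: One of eight identical brass bushings: solid cylinder 12 mm in diameter, 11 mm long, 10.5 g, rounded edges. Origin: centre of one end face; z along its axis.
- part7: One of eight identical brass bushings: solid cylinder 12 mm in diameter, 11 mm long, 10.5 g, rounded edges. Origin: centre of one end face; z along its axis.

How it is judged (in metres and radians):
On the way:
1. all eight bushings lie in the drawer, tipped out of the lifted cup (the cup is still tipped and off the bench when the last one is in) (x of part0 in the frame of drawer_floor between -0.062 and 0.062 m and y of part0 in the frame of drawer_floor between -0.092 and 0.092 m and z of part0 in the frame of drawer_floor between -0.004 and 0.038 m and x of part1 in the frame of drawer_floor between -0.062 and 0.062 m and y of part1 in the frame of drawer_floor between -0.092 and 0.092 m and z of part1 in the frame of drawer_floor between -0.004 and 0.038 m and x of part2 in the frame of drawer_floor between -0.062 and 0.062 m and y of part2 in the frame of drawer_floor between -0.092 and 0.092 m and z of part2 in the frame of drawer_floor between -0.004 and 0.038 m and x of part3 in the frame of drawer_floor between -0.062 and 0.062 m and y of part3 in the frame of drawer_floor between -0.092 and 0.092 m and z of part3 in the frame of drawer_floor between -0.004 and 0.038 m and x of part4 in the frame of drawer_floor between -0.062 and 0.062 m and y of part4 in the frame of drawer_floor between -0.092 and 0.092 m and z of part4 in the frame of drawer_floor between -0.004 and 0.038 m and x of part5 in the frame of drawer_floor between -0.062 and 0.062 m and y of part5 in the frame of drawer_floor between -0.092 and 0.092 m and z of part5 in the frame of drawer_floor between -0.004 and 0.038 m and x of part6 in the frame of drawer_floor between -0.062 and 0.062 m and y of part6 in the frame of drawer_floor between -0.092 and 0.092 m and z of part6 in the frame of drawer_floor between -0.004 and 0.038 m and x of part7 in the frame of drawer_floor between -0.062 and 0.062 m and y of part7 in the frame of drawer_floor between -0.092 and 0.092 m and z of part7 in the frame of drawer_floor between -0.004 and 0.038 m and angle between cup's own z axis and vertical above 0.7 rad and height (world z) of cup above 0.08 m), for 0.05 s.
At the end, for the whole second after the job is handed in: All eight bushings are inside the upper drawer, the drawer is shut to within 8 mm, and the cup is at rest upright (within 0.1 rad) on the cork pad, its centre within 36 mm of the pad's centre (x of part0 in the frame of drawer_floor between -0.062 and 0.062 m and y of part0 in the frame of drawer_floor between -0.092 and 0.092 m and z of part0 in the frame of drawer_floor between -0.004 and 0.038 m and x of part1 in the frame of drawer_floor between -0.062 and 0.062 m and y of part1 in the frame of drawer_floor between -0.092 and 0.092 m and z of part1 in the frame of drawer_floor between -0.004 and 0.038 m and x of part2 in the frame of drawer_floor between -0.062 and 0.062 m and y of part2 in the frame of drawer_floor between -0.092 and 0.092 m and z of part2 in the frame of drawer_floor between -0.004 and 0.038 m and x of part3 in the frame of drawer_floor between -0.062 and 0.062 m and y of part3 in the frame of drawer_floor between -0.092 and 0.092 m and z of part3 in the frame of drawer_floor between -0.004 and 0.038 m and x of part4 in the frame of drawer_floor between -0.062 and 0.062 m and y of part4 in the frame of drawer_floor between -0.092 and 0.092 m and z of part4 in the frame of drawer_floor between -0.004 and 0.038 m and x of part5 in the frame of drawer_floor between -0.062 and 0.062 m and y of part5 in the frame of drawer_floor between -0.092 and 0.092 m and z of part5 in the frame of drawer_floor between -0.004 and 0.038 m and x of part6 in the frame of drawer_floor between -0.062 and 0.062 m and y of part6 in the frame of drawer_floor between -0.092 and 0.092 m and z of part6 in the frame of drawer_floor between -0.004 and 0.038 m and x of part7 in the frame of drawer_floor between -0.062 and 0.062 m and y of part7 in the frame of drawer_floor between -0.092 and 0.092 m and z of part7 in the frame of drawer_floor between -0.004 and 0.038 m and value of joint drawer below 0.008 m and horizontal distance between cup and pad below 0.036 m and angle between cup's own z axis and vertical below 0.1 rad and height (world z) of cup between 0.001 and 0.008 m and linear speed of cup below 0.02 m/s); the robot touches nothing.
It fails at once if the loupe is moved by more than 30 mm (distance of loupe from where it was at the start of the episode above 0.03 m).
It fails at once if the oil jar is moved by more than 30 mm (distance of oil_jar from where it was at the start of the episode above 0.03 m).
It fails at once if the screwdriver is moved by more than 30 mm (distance of screwdriver from where it was at the start of the episode above 0.03 m).
It also fails if it takes over 72 s, if anything falls off the work surface, if the arm or the gripper's body presses on something with over 40 N, if the wrist force passes 120 N, or if a joint passes its speed limit or range.

### The arm

A 7-joint arm with a two-finger parallel gripper is mounted at the origin on the work surface. World frame = base frame: x ahead of the robot, y to its left, z up, the work surface at z = 0. Lengths are in m, angles in degrees, forces in N, time in s.
With the tool pointing down it reaches from about 0.425 to 0.95 m from the base axis. Payload 4.7 kg.
Tool frame: the origin (TCP) lies midway between the tips of the shut fingers; the grasp point (between the pads) lies 19 mm behind it; z points along the fingers, y is the line along which they close (so a half turn about z gives the same grasp; the last joint's range is limited). The gripper opens to 85 mm and grips with 20 to 120 N. Pads are 22 mm wide; open, the fingers measure 114 mm over their backs; the gripper's body (76 mm by 85 mm) begins 54 mm behind the grasp point. The pads swing forward as they close: fully open they stand 13 mm farther back than shut.
Start: joints at [73.688, 26.849, -2.785, 87.806, 1.381, 65.374, -4.715], TCP at [0.171, -0.653, 0.231] pointing down, gripper open.
Joint ranges: [-148.3, 148.3], [-19.14, 114.17], [-79.39, 73.82], [5.75, 140.21], [-59.74, 239.74], [12.07, 113.84], [-152.46, 152.46]. Speed limits (degrees/s): [147.25, 147.25, 180, 180, 180, 180, 180].

### API

Orientations are given as a 3x3 rotation matrix whose columns are the frame's x, y, z axes.
In Python, from cell import bot, optics gives the robot as it stands. The module is installed in compiled form; this text tells all that it offers.
- The arm moves only by the shell command python3 -m handwheel 'ROWS' [FORCE]. ROWS is JSON, a list of rows, each a list of 7 numbers: the shift along the world's x, y, z in mm, then the turn, a rotation vector about the world's x, y, z in rad, then the opening, from 0 (shut) to 1 (fully open). In form: [[tx, ty, tz, ax, ay, az, grip], ...]. A call has 1 to 20 rows; each row shifts and turns the commanded pose from where the row before left it; what a row does not reach is not made up. A row lasts 1/12 s, in which the tool goes at most 41.7 mm and 7.16 degrees, less where a joint would pass 70% of its speed; a pose out of reach is approached as far as the arm can. A call with a gripper value outside its range is refused whole. The fingers move at their own pace and stop on an object; FORCE is the grip in N (left out, the last holds). Time passes only in rows, so rows that do not move let the fingers close. It gives the time, the measured TCP pose, the force, the opening and the grip force at its end, in the units of the state.
- bot.sense(): the state, without advancing time (a new reading comes with each control period).
- optics.camera(name): name is "side" or "top" or "wrist"; returns the picture (400x640x3 uint8, red, green, blue); there is no depth.
- optics.calibration(name): a dict with "intrinsics" (3x3 intrinsics, pixels), "D" ([k1, k2, p1, p2, k3] as OpenCV has them; the pictures are not rectified), "xyz" and "attitude" of the camera in the world; the wrist camera has in their place "T_tool_cam" (4x4, takes a point from camera to tool coordinates, whose origin is the TCP and whose axes are the flange's). Camera axes: x right, y down, z forward; pixel columns grow to the right and rows downward; lengths in m; the calibration is good to about 2 mm. A picture is of the moment at which its call begins: read the wrist's pose just before it. calibration takes no time and is no camera call.
- bot.close_job(): hands the job in; it is judged then, once.
The state is a dict: "time_s": time; "q": joint angles; "qd": joint speeds; "tau": joint torques, N m; "position": TCP position; "ee_rot": TCP orientation; "force": force on the tool from outside, world axes, zero at the start; "torque": the same for the moment, N m; "finger_gap": finger opening in m; "gripper_force": force on a finger pad.
Only numpy, scipy, OpenCV 4.12 (cv2) and the standard library are available. Lean on these libraries where they do the work, as an engineer would, in place of code of your own. Each camera call takes 0.05 s, during which the arm holds its last target. There are 200 camera calls.

## Working session

There is one attempt and no reset: what is moved stays moved. The work goes in short steps, Python scripts to look and compute and a shell command to move; the robot and the scene stay as the last step left them, time stands still between calls to the robot, and variables do not carry over. Pictures are saved under pics/ and viewed, at most 10 in all, crops included, and the job is handed in when it is done.

```bash
mkdir -p pics; cat > h.py <<'E'
import numpy as np,cv2
from cell import bot,optics
def ray(name,px,s=None):
    c=optics.calibration(name);K=np.array(c["intrinsics"],float);D=np.array(c["D"],float)
    p=cv2.undistortPoints(np.array(px,float).reshape(-1,1,2),K,D).reshape(-1,2)
    d=np.c_[p,np.ones(len(p))]
    if name=="wrist":
        T=np.array(c["T_tool_cam"]);s=s or bot.sense();R=np.array(s["ee_rot"])
        return np.array(s["position"])+R@T[:3,3],d@(R@T[:3,:3]).T
    return np.array(c["xyz"]),d@np.array(c["attitude"]).T
def onz(name,px,z,s=None):
    o,d=ray(name,px,s);return o+d*((z-o[2])/d[:,2])[:,None]
def proj(name,P):
    c=optics.calibration(name);R=np.array(c["attitude"]);t=-R.T@np.array(c["xyz"])
    return cv2.projectPoints(np.array(P,float).reshape(-1,3),cv2.Rodrigues(R.T)[0],t,np.array(c["intrinsics"],float),np.array(c["D"],float))[0].reshape(-1,2)
def snap(name,f=None):
    im=np.array(optics.camera(name))
    if f: cv2.imwrite("pics/"+f,cv2.cvtColor(im,cv2.COLOR_RGB2BGR))
    return im
E
python3 - <<'E'
from h import *
np.set_printoptions(precision=4,suppress=True)
for n in("top","side"):
    snap(n,n+"0.png");c=optics.calibration(n);print(n,c["xyz"],np.array(c["attitude"]),c["intrinsics"])
print(bot.sense())
print(optics.calibration("wrist")["T_tool_cam"])
E
```

```text
top [ 0.4822 -0.0026  1.2066] [[-0.0023 -0.9982  0.0605]
 [-0.9999  0.0015 -0.0131]
 [ 0.0129 -0.0605 -0.9981]] [[515.9314   0.     317.4276]
 [  0.     515.9314 200.1077]
 [  0.       0.       1.    ]]
side [0.4421 0.7362 0.5071] [[-0.9872 -0.0912  0.1306]
 [-0.1584  0.4755 -0.8653]
 [ 0.0168 -0.875  -0.4839]] [[396.3303   0.     321.3085]
 [  0.     396.3303 203.1946]
 [  0.       0.       1.    ]]
{'time_s': 0.1, 'q': array([73.6882, 26.891 , -2.7834, 87.8681,  1.38  , 65.3747, -4.7146]), 'qd': array([ 0.0787, -0.1005, -0.0032, -0.1524,  0.0369, -0.0656, -0.0096]), 'tau': array([  0.0001, -51.1517,  -0.0473, -23.8391,   0.0107,   0.0044,
         0.    ]), 'position': array([ 0.1707, -0.6525,  0.2304]), 'ee_rot': array([[ 0.9675,  0.253 , -0.0005],
       [ 0.253 , -0.9675,  0.0017],
       [-0.0001, -0.0017, -1.    ]]), 'force': array([-0.7194,  0.1902,  0.3351]), 'torque': array([-0.0442, -0.0425, -0.0179]), 'gripper_force': 0.0, 'finger_gap': 0.08551948431467342}
[[ 0.0011 -0.9618 -0.2738  0.0688]
 [ 1.      0.0013 -0.0004  0.0007]
 [ 0.0007 -0.2738  0.9618 -0.1441]
 [ 0.      0.      0.      1.    ]]
```

View pics/top0.png

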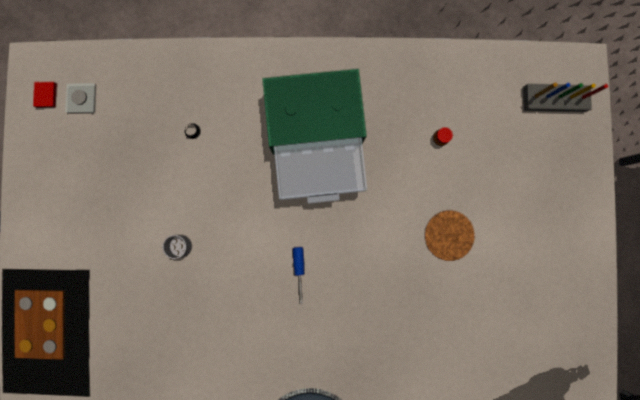

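View pics/side0.png

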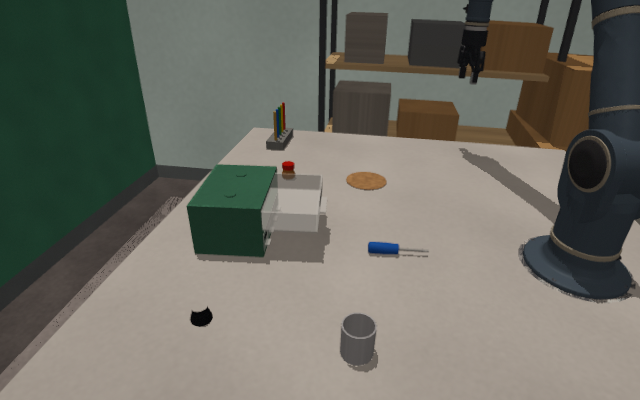

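The top view shows the cup at (177,247), the pad at (450,235), the cabinet around (315,110) with its drawer open down to row 198, the screwdriver at (299,270), the jar at (443,136) and the loupe at (192,131). The side view shows the cup at (358,340) and the arm at upper right.

```bash
python3 - <<'E'
from h import *
np.set_printoptions(precision=4,suppress=True)
im=cv2.cvtColor(cv2.imread("pics/top0.png"),cv2.COLOR_BGR2RGB);hsv=cv2.cvtColor(im,cv2.COLOR_RGB2HSV)
def big(m):
    c=max(cv2.findContours(m.astype(np.uint8),0,2)[0],key=cv2.contourArea);return c
x0,x1,y0,y1=415,485,200,270
m=np.zeros(im.shape[:2],bool);m[200:270,415:485]=(hsv[200:270,415:485,1]>110)
c=big(m);(p,r)=cv2.minEnclosingCircle(c);print("pad",p,r,onz("top",[p],.004))
g=(hsv[...,0]>50)&(hsv[...,0]<95)&(hsv[...,1]>90);g[:, :240]=0;g[:,400:]=0;g[:50]=0;g[220:]=0
c=big(g);b=cv2.boxPoints(cv2.minAreaRect(c));print("cab px",b);
ap=cv2.approxPolyDP(c,4,True).reshape(-1,2);print(ap);print(onz("top",ap,.118))
x=cv2.resize(im[215:280,145:210],None,fx=5,fy=5,interpolation=2)
y=cv2.resize(im[60:215,250:380],None,fx=4,fy=4,interpolation=2)[:600]
cv2.imwrite("pics/c1.png",cv2.cvtColor(np.hstack([x[:325],y[295:620][:305].copy() if 0 else y[275:600,:460]]),cv2.COLOR_RGB2BGR))
for n,px in(("loupe",(192,131)),("jar",(443,136)),("scr",(299,262)),("scrtip",(300,303)),("scrend",(298,247))):print(n,onz("top",[px],.02))
print("cup approx",onz("top",[(177.5,247)],.06))
s=cv2.imread("pics/side0.png");cv2.imwrite("pics/c2.png",cv2.resize(s[150:380,190:400],None,fx=2.6,fy=2.6,interpolation=2))
E
```

```text
pad (449.0, 235.29591369628906) 25.025915145874023 [[ 0.4717 -0.3273  0.004 ]]
cab px [[261.3171  78.8537]
 [357.6829  68.1463]
 [365.7317 140.5854]
 [269.3658 151.2927]]
[[357  70]
 [263  79]
 [272 151]
 [275 144]
 [363 138]]
[[ 0.8302 -0.1031  0.118 ]
 [ 0.8099  0.1     0.118 ]
 [ 0.653   0.0796  0.118 ]
 [ 0.668   0.0733  0.118 ]
 [ 0.681  -0.1145  0.118 ]]
loupe [[0.7161 0.2744 0.02  ]]
jar [[ 0.7044 -0.3132  0.02  ]]
scr [[0.4121 0.0245 0.02  ]]
scrtip [[0.3186 0.0223 0.02  ]]
scrend [[0.4464 0.0267 0.02  ]]
cup approx [[0.4476 0.2941 0.06  ]]
```

View pics/c1.png

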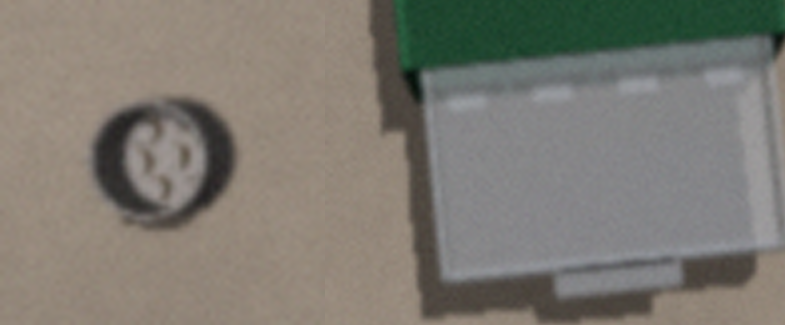

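View pics/c2.png

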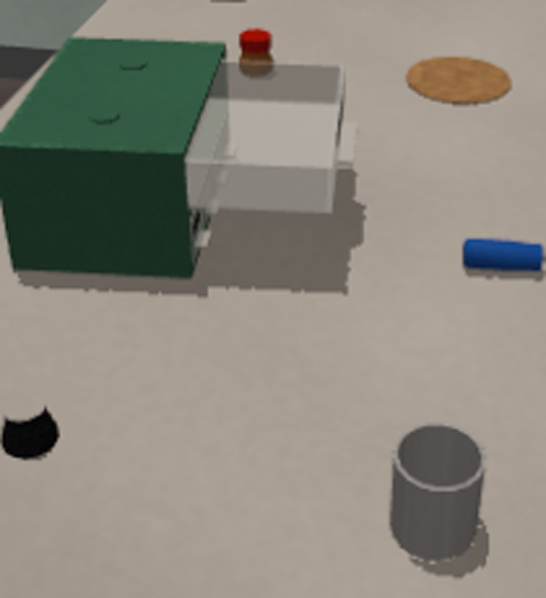

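The crop shows the cup rim centred at about (152,161) in crop pixels, which is (175.4,247.2) in the full picture. The second crop puts the rim at about (358.5,325.8) in the side view. The drawer's front rim runs from (280,199) to (366,190).

First I'll swing around toward the front and see how the joints behave.

```bash
python3 -m handwheel '[[28,26,0,0,0,0.065,1],[28,26,0,0,0,0.065,1],[28,26,0,0,0,0.065,1],[28,26,0,0,0,0.065,1],[28,26,0,0,0,0.065,1],[28,26,0,0,0,0.065,1],[28,26,0,0,0,0.065,1],[28,26,0,0,0,0.065,1],[28,26,0,0,0,0.065,1],[7,38,5,0,0,0.065,1],[7,38,5,0,0,0.065,1],[7,38,5,0,0,0.065,1],[7,38,5,0,0,0.065,1],[7,38,5,0,0,0.065,1],[7,38,5,0,0,0.065,1],[7,38,5,0,0,0.065,1],[7,38,5,0,0,0.065,1],[7,38,5,0,0,0.065,1],[7,38,5,0,0,0.065,1],[7,38,5,0,0,0.065,1]]'
python3 - <<'E'
from h import *
np.set_printoptions(precision=4,suppress=True)
print(bot.sense()["q"],bot.sense()["ee_rot"])
(a,da),(b,db)=ray("top",[(175.4,247.2)]),ray("side",[(358.5,325.8)])
da=da[0];db=db[0]
t=np.linalg.lstsq(np.c_[da,-db],b-a,rcond=None)[0];print("cup rim",a+t[0]*da,b+t[1]*db, onz("top",[(175.4,247.2)],.06))
for z in(.09,.1,.11,.115):print(z,onz("top",[(280,198.8),(366,190.5)],z).ravel())
E
```

```text
time_s: 1.77
position: [0.4995, 0.0006, 0.2865]
ee_rot: [[0.012, 1.0, -0.0], [1.0, -0.012, -0.0], [-0.0, -0.0, -1.0]]
force: [1.8, -0.7, 0.6]
finger_gap: 0.0856
gripper_force: 0.0
[ 27.6907  10.7064 -37.1396 105.3462   7.0672  66.2574 -12.5159] [[ 0.0121  0.9999 -0.0002]
 [ 0.9999 -0.0121 -0.0005]
 [-0.0005 -0.0001 -1.    ]]
cup rim [0.447  0.2996 0.057 ] [0.4474 0.2996 0.057 ] [[0.4471 0.2988 0.06  ]]
0.09 [ 0.5528  0.064   0.09    0.5706 -0.1229  0.09  ]
0.1 [ 0.5522  0.0634  0.1     0.5698 -0.1218  0.1   ]
0.11 [ 0.5515  0.0628  0.11    0.569  -0.1207  0.11  ]
0.115 [ 0.5512  0.0625  0.115   0.5686 -0.1202  0.115 ]
```

```bash
python3 -m handwheel '[[-4,9,0,0.1,0,0,1],[-4,9,0,0.1,0,0,1],[-4,9,0,0.1,0,0,1],[-4,9,0,0.1,0,0,1],[-4,9,0,0.1,0,0,1],[-4,9,0,0.1,0,0,1],[-4,9,0,0.1,0,0,1],[-4,9,0,0.1,0,0,1],[-4,9,0,0.1,0,0,1],[-4,9,0,0.1,0,0,1],[-4,9,0,0.1,0,0,1],[-8,9,0,0.1,0,0,1],[0,0,0,0,0,0,1]]'
python3 - <<'E'
from h import *
np.set_printoptions(precision=4,suppress=True)
print(bot.sense()["q"])
E
```

```text
time_s: 2.85
position: [0.4454, 0.1063, 0.2835]
ee_rot: [[0.023, 1.0, -0.002], [0.358, -0.006, 0.934], [0.934, -0.022, -0.358]]
force: [-1.0, -0.0, -0.2]
finger_gap: 0.0854
gripper_force: 0.0
[ 53.9714  27.0095 -46.1031 119.606  -53.3889  68.7906  40.8127]
```

```bash
python3 -m handwheel '[[0,20,-25,0,0,0,1],[0,20,-25,0,0,0,1],[0,20,-25,0,0,0,1],[0,20,-25,0,0,0,1],[0,20,-25,0,0,0,1],[0,20,-25,0,0,0,1],[0,20,-25,0,0,0,1],[0,4,-25,0,0,0,1],[0,0,-25,0,0,0,1],[2,0,-23,0,0,0,1],[0,0,0,0,0,0,1],[0,0,0,0,0,0,1]]'
python3 - <<'E'
from h import *
np.set_printoptions(precision=4,suppress=True)
print(bot.sense()["q"])
snap("wrist","w1.png")
E
```

```text
time_s: 3.85
position: [0.4507, 0.2509, 0.0383]
ee_rot: [[0.016, 1.0, 0.0], [0.362, -0.006, 0.932], [0.932, -0.015, -0.362]]
force: [-0.2, 0.4, 0.7]
finger_gap: 0.0855
gripper_force: 0.0
[ 41.1984  63.7504 -53.5115 125.1596 -57.5695  26.3131  61.4348]
```

View pics/w1.png

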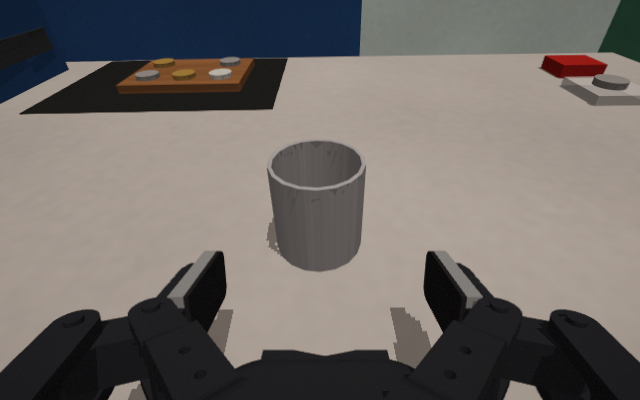

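The wrist picture shows the cup at columns 268–366, with its centre at about 317. The fingers are centred at about 325, so the cup is roughly 4 mm to the left. I'll correct for that and advance.

```bash
python3 -m handwheel '[[-4,10,1,0,0,0,1],[0,12,0,0,0,0,1],[0,12,0,0,0,0,1],[0,12,0,0,0,0,1],[0,12,0,0,0,0,1],[0,10,0,0,0,0,1],[0,0,0,0,0,0,1],[0,0,0,0,0,0,1],[0,0,0,0,0,0,0],[0,0,0,0,0,0,0],[0,0,0,0,0,0,0],[0,0,0,0,0,0,0],[0,0,0,0,0,0,0],[0,0,0,0,0,0,0],[0,0,0,0,0,0,0],[0,0,0,0,0,0,0]]' 50
python3 - <<'E'
from h import *
np.set_printoptions(precision=4,suppress=True)
print(bot.sense()["q"])
snap("wrist","w2.png")
E
```

```text
time_s: 5.23
position: [0.4461, 0.3189, 0.0395]
ee_rot: [[0.015, 1.0, 0.0], [0.362, -0.006, 0.932], [0.932, -0.014, -0.362]]
force: [1.6, -1.6, 2.4]
finger_gap: 0.0526
gripper_force: 51.8
[ 38.4065  71.1664 -62.5645 125.5206 -58.3355  13.4869  60.3674]
```

View pics/w2.png

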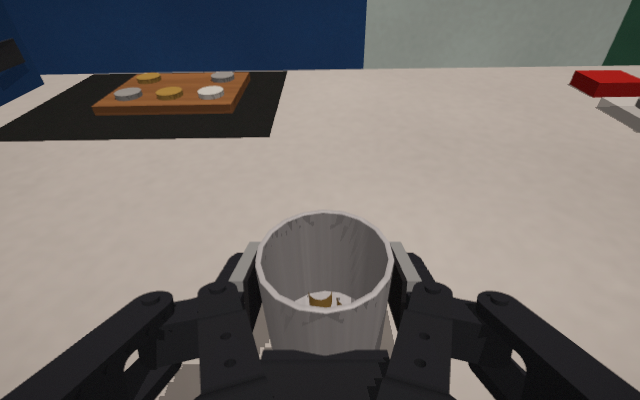

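The wrist picture shows the cup held between the pads, with bushings visible inside. Next I'll lift it and carry it over.

```bash
python3 -m handwheel '[[0,0,6,0,0,0,0],[0,0,12,0,0,0,0],[0,0,20,0,0,0,0],[0,0,20,0,0,0,0],[0,0,20,0,0,0,0],[0,0,20,0,0,0,0],[0,0,20,0,0,0,0],[0,0,20,0,0,0,0],[0,0,20,0,0,0,0],[0,0,12,0,0,0,0],[4,-10,5,0,0,0,0],[8,-16,5,0,0,0,0],[8,-16,0,0,0,0,0],[8,-16,0,0,0,0,0],[8,-16,0,0,0,0,0],[8,-16,0,0,0,0,0],[8,-16,0,0,0,0,0],[8,-16,0,0,0,0,0],[8,-16,0,0,0,0,0],[8,-16,0,0,0,0,0]]'
python3 -c "
from h import *
print(bot.sense()['q'].round(1))"
```

```text
time_s: 6.95
position: [0.5211, 0.1642, 0.2184]
ee_rot: [[0.016, 1.0, -0.001], [0.364, -0.005, 0.931], [0.931, -0.015, -0.364]]
force: [1.3, 0.2, -3.1]
finger_gap: 0.053
gripper_force: 52.5
[ 50.9  44.7 -58.5 114.2 -43.7  49.6  32.4]
```

```bash
python3 -m handwheel '[[8,-16,0,0,0,0,0],[8,-16,0,0,0,0,0],[8,-16,0,0,0,0,0],[8,-16,0,0,0,0,0],[8,-16,0,0,0,0,0],[8,-16,-2,0,0,0,0],[8,-16,-2,0,0,0,0],[8,-16,-4,0,0,0,0],[8,-12,-4,0,0,0,0],[8,-8,-4,0,0,0,0],[4,-3,-4,0,0,0,0],[0,0,0,0,0,0,0],[0,0,0,0,0.093,-0.036,0],[0,0,0,0,0.093,-0.036,0],[0,0,0,0,0.093,-0.036,0],[0,0,0,0,0.093,-0.036,0],[0,0,0,0,0.093,-0.036,0]]'
python3 -c "
from h import *
print(bot.sense()['q'].round(1))"
```

```text
time_s: 8.37
position: [0.6046, 0.0154, 0.1994]
ee_rot: [[0.496, 0.869, -0.003], [0.316, -0.177, 0.932], [0.809, -0.463, -0.362]]
force: [0.4, -0.7, -1.7]
finger_gap: 0.0527
gripper_force: 52.5
[ 48.7  47.9 -42.9  97.2 -39.   68.8   4.7]
```

```bash
python3 -m handwheel '[[0,0,-2,0,0.093,-0.036,0],[0,0,-2,0,0.093,-0.036,0],[0,0,-2,0,0.093,-0.036,0],[0,0,-2,0,0.093,-0.036,0],[0,0,-2,0,0.093,-0.036,0],[0,0,0,0,0.056,-0.022,0],[0,0,0,0,0.056,-0.022,0],[0,0,0,0,0.056,-0.022,0],[0,0,0,0,0.056,-0.022,0],[0,0,0,0,0.056,-0.022,0],[0,0,0,0,0.056,-0.022,0],[0,0,0,0,0.056,-0.022,0],[0,0,0,0,0.056,-0.022,0],[0,0,0,0,0.056,-0.022,0],[0,0,0,0,0.056,-0.022,0],[0,0,0,0,0.056,-0.022,0],[0,0,0,0,0.056,-0.022,0],[0,0,0,0,0.056,-0.022,0],[0,0,0,0,0.056,-0.022,0],[0,0,0,0,0.056,-0.022,0]]'
python3 -m handwheel '[[0,0,0,0,0.093,-0.036,0],[0,0,0,0,0.093,-0.036,0],[0,0,0,0,0.093,-0.036,0],[0,0,0,0,0.093,-0.036,0],[0,0,0,0,0.093,-0.036,0],[0,0,0,0,0.093,-0.036,0],[0,0,0,0,0.093,-0.036,0],[0,0,0,0,0,0,0],[0,0,0,0,0,0,0],[0,0,0,0,0,0,0],[0,0,0,0,0,0,0],[0,0,0,0,0,0,0],[0,0,0,0,0,0,0]]'
python3 - <<'E'
from h import *
print(bot.sense()['q'].round(1))
a=snap("top");b=snap("side")
A=cv2.resize(a[110:230,240:390],None,fx=5,fy=5,interpolation=2)[:600]
cv2.imwrite("pics/p1.png",A[...,::-1][:, :800]);cv2.imwrite("pics/p1s.png",cv2.resize(b[90:290,190:390],None,fx=3,fy=3,interpolation=2)[...,::-1])
E
```

```text
time_s: 10.03
position: [0.6047, 0.0155, 0.1894]
ee_rot: [[0.94, -0.34, 0.0], [-0.123, -0.34, 0.932], [-0.317, -0.877, -0.362]]
force: [-0.8, 1.4, -1.9]
finger_gap: 0.0527
gripper_force: 52.6
time_s: 11.12
position: [0.6058, 0.0139, 0.1893]
ee_rot: [[0.505, -0.863, 0.001], [-0.314, -0.183, 0.932], [-0.804, -0.471, -0.363]]
force: [-0.2, 0.8, -1.3]
finger_gap: 0.0524
gripper_force: 52.6
[  32.6   42.1  -17.5   98.3  -53.5   78.4 -102.7]
```

View pics/p1s.png

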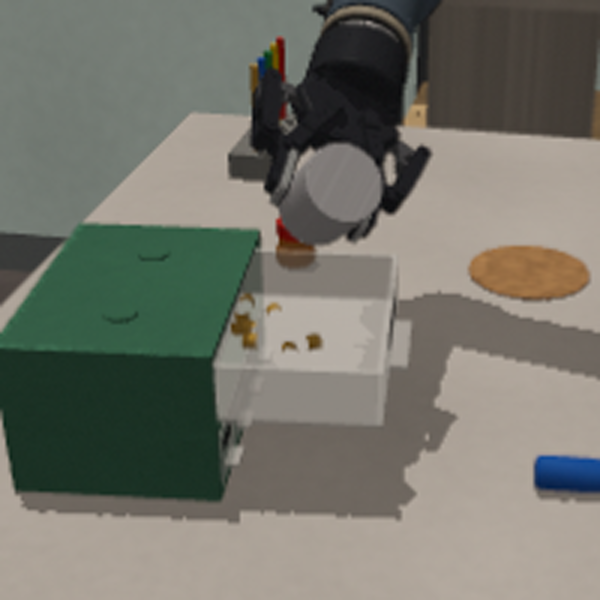

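The side crop shows bushings scattered in the drawer, seven or eight of them around (245–320, 300–345) in crop pixels. The cup is inverted. I'll roll it a little further and shake it, then return it upright and check inside.

```bash
python3 -m handwheel '[[0,0,0,0,0.093,-0.036,0],[0,0,0,0,0.093,-0.036,0],[0,0,0,0,0.093,-0.036,0],[0,0,10,0,0,0,0],[0,0,-10,0,0,0,0],[0,0,10,0,0,0,0],[0,0,-10,0,0,0,0],[0,0,0,0,0,0,0],[0,0,0,0,0,0,0],[0,0,0,0,0,0,0]]'
python3 -m handwheel '[[0,0,2,0,-0.112,0.0436,0],[0,0,2,0,-0.112,0.0436,0],[0,0,2,0,-0.112,0.0436,0],[0,0,2,0,-0.112,0.0436,0],[0,0,2,0,-0.112,0.0436,0],[0,0,0,0,-0.112,0.0436,0],[0,0,0,0,-0.112,0.0436,0],[0,0,0,0,-0.112,0.0436,0],[0,0,0,0,-0.112,0.0436,0],[0,0,0,0,-0.112,0.0436,0],[0,0,0,0,-0.112,0.0436,0],[0,0,0,0,-0.112,0.0436,0],[0,0,0,0,-0.112,0.0436,0],[0,0,0,0,-0.112,0.0436,0],[0,0,0,0,-0.112,0.0436,0],[0,0,0,0,-0.112,0.0436,0],[0,0,0,0,-0.112,0.0436,0],[0,0,0,0,-0.112,0.0436,0],[0,0,0,0,-0.112,0.0436,0],[0,0,0,0,-0.112,0.0436,0]]'
python3 - <<'E'
from h import *
print(bot.sense()['q'].round(1))
E
```

```text
time_s: 12.05
position: [0.6057, 0.0139, 0.189]
ee_rot: [[0.227, -0.974, 0.0], [-0.354, -0.083, 0.932], [-0.907, -0.212, -0.363]]
force: [-0.0, 0.1, -1.0]
finger_gap: 0.0525
gripper_force: 52.6
time_s: 13.72
position: [0.6058, 0.0136, 0.1992]
ee_rot: [[0.481, 0.877, 0.001], [0.317, -0.175, 0.932], [0.817, -0.448, -0.362]]
force: [-0.6, -0.2, -1.7]
finger_gap: 0.0522
gripper_force: 52.6
[ 48.8  48.  -42.9  97.1 -39.   68.7   5.7]
```

```bash
python3 -m handwheel '[[0,0,2,0,-0.112,0.0436,0],[0,0,2,0,-0.112,0.0436,0],[0,0,2,0,-0.112,0.0436,0],[0,0,2,0,-0.115,0.045,0],[0,0,0,0,0,0,0]]'
python3 -m handwheel '[[-6,-10,0,0,0,-0.05,0],[-6,-17,0,0,0,-0.0525,0],[-6,-17,0,0,0,-0.0525,0],[-6,-17,0,0,0,-0.0525,0],[-6,-17,0,0,0,-0.0525,0],[-6,-17,0,0,0,-0.0525,0],[-6,-17,0,0,0,-0.0525,0],[-6,-17,0,0,0,-0.0525,0],[-6,-17,0,0,0,-0.0525,0],[-6,-17,0,0,0,-0.0525,0],[-6,-17,0,0,0,-0.0525,0],[-6,-17,0,0,0,-0.0525,0],[-6,-17,0,0,0,-0.0525,0],[-6,-17,0,0,0,-0.0525,0],[-6,-17,0,0,0,-0.0525,0],[-6,-17,0,0,0,-0.0525,0],[-6,-17,0,0,0,-0.0525,0],[-5,-17,0,0,0,-0.0525,0],[-5,-17,0,0,0,-0.0525,0],[-5,-16,0,0,0,-0.055,0]]'
python3 - <<'E'
from h import *
print(bot.sense()['q'].round(1))
w=snap("wrist");a=snap("top");b=snap("side")
A=cv2.resize(a[130:205,265:375],None,fx=5,fy=5,interpolation=2)[:400]
W=cv2.resize(w[150:400,220:420],None,fx=1.25,fy=1.5,interpolation=2)
S=cv2.resize(b[160:240,260:340],None,fx=2.5,fy=2.5,interpolation=2)
C=np.zeros((580,800,3),np.uint8);C[:375,:550]=A;C[:375,550:]=W;C[376:576,:200]=S;
cv2.imwrite("pics/p2.png",C[...,::-1])
E
```

```text
time_s: 14.13
position: [0.606, 0.0134, 0.2076]
ee_rot: [[0.022, 1.0, 0.001], [0.361, -0.009, 0.933], [0.932, -0.02, -0.361]]
force: [-0.3, 0.1, -1.7]
finger_gap: 0.0526
gripper_force: 52.6
time_s: 15.8
position: [0.4885, -0.3196, 0.2071]
ee_rot: [[0.329, 0.485, 0.81], [0.156, -0.874, 0.46], [0.931, -0.025, -0.363]]
force: [-0.2, 0.1, -0.9]
finger_gap: 0.0521
gripper_force: 52.7
[ 98.   42.5 -54.1 116.6 -57.9  42.7  39.9]
```

View pics/p2.png

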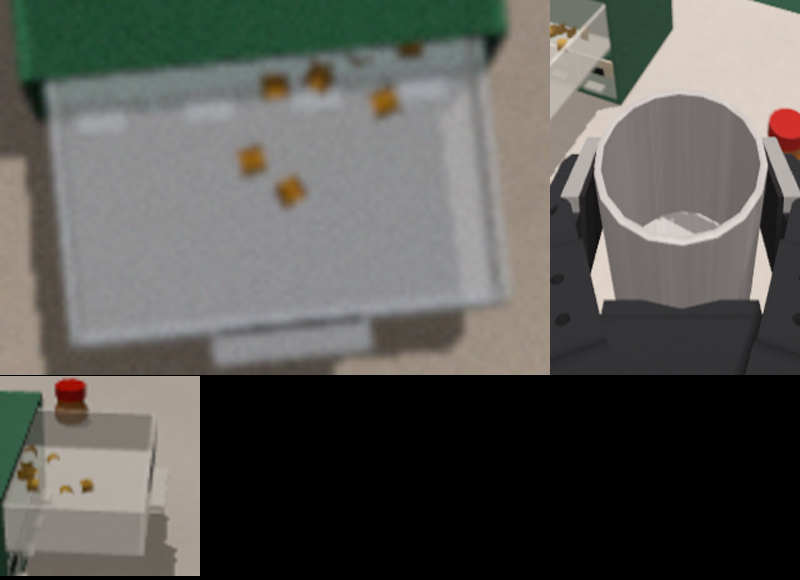

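The composite shows bushings inside the drawer at the crop points (252,160), (290,190), (385,102), (275,88), (318,77) and (410,47), plus a sliver at (358,58). The visible part of the cup floor looks empty. Next I'll lower the cup to the pad.

```bash
python3 -m handwheel '[[-3,3,-10,0,0,0,0],[-4,3,-17,0,0,0,0],[-3,3,-17,0,0,0,0],[0,0,-17,0,0,0,0],[0,0,-17,0,0,0,0],[0,0,-17,0,0,0,0],[0,0,-17,0,0,0,0],[0,0,-17,0,0,0,0],[0,0,-10,0,0,0,0],[0,0,-8,0,0,0,0],[0,0,0,0,0,0,0],[0,0,0,0,0,0,0]]'
python3 - <<'E'
from h import *
print(bot.sense()['q'].round(1))
E
```

```text
time_s: 16.95
position: [0.4792, -0.3085, 0.0606]
ee_rot: [[0.325, 0.491, 0.808], [0.158, -0.871, 0.465], [0.932, -0.023, -0.361]]
force: [-0.2, -0.7, -1.2]
finger_gap: 0.0527
gripper_force: 52.7
[ 96.5  59.6 -50.9 118.6 -57.1  32.3  54.9]
```

```bash
python3 -m handwheel '[[0,0,-5,0,0,0,0],[0,0,-5,0,0,0,0],[0,0,-4,0,0,0,0],[0,0,-2,0,0,0,0],[0,0,-1,0,0,0,0],[0,0,0,0,0,0,0],[0,0,0,0,0,0,0]]'
```

```text
time_s: 17.53
position: [0.479, -0.3091, 0.0438]
ee_rot: [[0.325, 0.49, 0.809], [0.159, -0.871, 0.464], [0.932, -0.022, -0.361]]
force: [0.4, 0.1, 1.0]
finger_gap: 0.0528
gripper_force: 52.8
```

```bash
python3 -m handwheel '[[0,0,0,0,0,0,0.3],[0,0,0,0,0,0,0.7],[0,0,0,0,0,0,1],[0,0,0,0,0,0,1],[0,0,0,0,0,0,1],[0,0,0,0,0,0,1],[0,0,0,0,0,0,1],[-8,-4,1,0,0,0,1],[-12,-7,1,0,0,0,1],[-12,-7,1,0,0,0,1],[-12,-7,1,0,0,0,1],[-12,-7,2,0,0,0,1],[-12,-7,2,0,0,0,1],[-12,-7,5,0,0,0,1],[-12,-7,10,0,0,0,1],[-12,-7,15,0,0,0,1],[0,0,20,0,0,0,1],[0,0,0,0,0,0,1]]'
python3 - <<'E'
from h import *
w=snap("wrist");a=snap("top")
A=cv2.resize(a[190:280,400:500],None,fx=4,fy=4,interpolation=2)
W=cv2.resize(w,None,fx=.625,fy=.625)
C=np.zeros((360,800,3),np.uint8);C[:,:400]=A;C[:250,400:]=W
cv2.imwrite("pics/p3.png",C[...,::-1]);print(bot.sense()['q'].round(1))
E
```

```text
time_s: 19.03
position: [0.3744, -0.3707, 0.104]
ee_rot: [[0.325, 0.489, 0.81], [0.162, -0.872, 0.461], [0.932, -0.019, -0.363]]
force: [0.1, -0.9, 0.1]
finger_gap: 0.0854
gripper_force: 0.0
[105.   51.3 -44.6 116.8 -48.7  48.2  49.2]
```

View pics/p3.png

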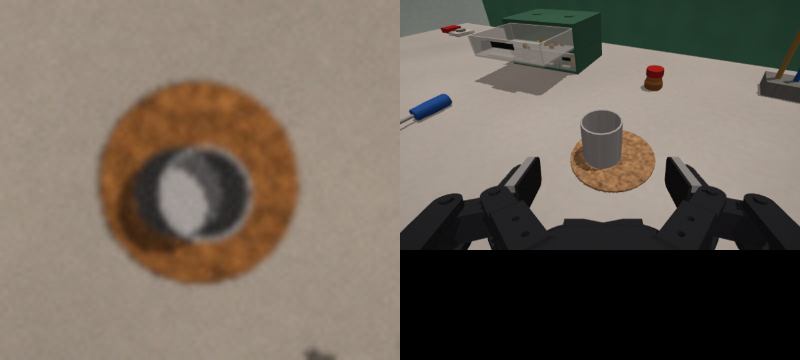

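The picture shows the empty cup standing upright, centred within about 6 mm of the pad centre. Next is the drawer: I'll lift clear, shut the fingers and line up with its front.

```bash
python3 -m handwheel '[[0,0,20,0,0,0,1],[0,0,20,0,0,0,0.5],[0,0,20,0,0,0,0],[0,0,20,0,0,0,0],[0,0,20,0,0,0,0],[6,26,0,0,0,-0.0326,0],[6,26,0,0,0,-0.0326,0],[6,26,0,0,0,-0.0326,0],[6,26,0,0,0,-0.0326,0],[6,26,0,0,0,-0.0326,0],[6,26,0,0,0,-0.0326,0],[6,26,0,0,0,-0.0326,0],[6,26,0,0,0,-0.0326,0],[6,26,0,0,0,-0.0326,0],[6,26,0,0,0,-0.0326,0],[6,26,0,0,0,-0.0326,0],[6,26,0,0,0,-0.0326,0],[6,26,0,0,0,-0.0326,0],[0,0,0,0,0,0,0]]'
python3 - <<'E'
from h import *
print(bot.sense()['q'].round(1))
(a,da),(b,db)=ray("top",[(280,198.8)]),ray("side",[(318,213.5)])
da=da[0];db=db[0]
t=np.linalg.lstsq(np.c_[da,-db],b-a,rcond=None)[0];print("corner",a+t[0]*da,b+t[1]*db)
E
```

```text
time_s: 20.72
position: [0.387, -0.2079, 0.1681]
ee_rot: [[0.417, 0.307, 0.855], [0.026, -0.945, 0.327], [0.908, -0.114, -0.402]]
force: [0.1, 1.1, 0.6]
finger_gap: 0.0
gripper_force: 0.0
[120.6  55.3 -79.4 140.1 -59.7  12.1  40. ]
corner [0.55175679 0.06299861 0.10650436] [0.54998228 0.06278848 0.10637957]
```

The arm has run into several joint limits in this tilted posture, so I'll bring the tool back to pointing down and push with the sides of the fingers.

```bash
python3 -m handwheel '[[8,0,8,-0.041,0.108,0,0],[8,0,8,-0.041,0.108,0,0],[8,0,8,-0.041,0.108,0,0],[8,0,8,-0.041,0.108,0,0],[8,0,8,-0.041,0.108,0,0],[8,0,8,-0.041,0.108,0,0],[8,0,8,-0.041,0.108,0,0],[8,0,8,-0.041,0.108,0,0],[0,0,8,-0.041,0.108,0,0],[0,0,8,-0.041,0.108,0,0],[0,0,0,0,0,0,0]]'
python3 - <<'E'
from h import *
print(bot.sense()['q'].round(1))
E
```

```text
time_s: 21.63
position: [0.4426, -0.202, 0.2309]
ee_rot: [[0.944, 0.254, 0.209], [0.237, -0.966, 0.102], [0.227, -0.047, -0.973]]
force: [0.9, 0.7, 0.5]
finger_gap: -0.0
gripper_force: 0.0
[ 67.    9.7 -44.8 116.2  -4.4  48.1 -49.8]
```

```bash
python3 -m handwheel '[[7,21,-4,0,0,-0.018,0],[7,21,-4,0,0,-0.018,0],[7,21,-4,0,0,-0.018,0],[7,21,-4,0,0,-0.018,0],[7,21,-4,0,0,-0.018,0],[7,21,-4,0,0,-0.018,0],[7,21,-4,0,0,-0.018,0],[7,21,-4,0,0,-0.018,0],[0,0,-18,0,0,0,0],[0,0,-18,0,0,0,0],[0,0,-18,0,0,0,0],[0,0,-18,0,0,0,0],[0,0,-18,0,0,0,0],[0,0,-16,0,0,0,0],[0,0,0,0,0,0,0],[0,0,0,0,0,0,0]]'
python3 - <<'E'
from h import *
print(bot.sense()['q'].round(1))
E
```

```text
time_s: 22.97
position: [0.4909, -0.0374, 0.0878]
ee_rot: [[0.971, 0.102, 0.214], [0.087, -0.993, 0.077], [0.221, -0.056, -0.974]]
force: [0.7, 0.7, 1.0]
finger_gap: -0.0001
gripper_force: 0.0
[  34.5   21.   -37.8  126.5   19.7   25.3 -101.5]
```

```bash
python3 -m handwheel '[[8,1,2,0,0,0,0],[8,1,2,0,0,0,0],[8,1,0,0,0,0,0],[8,1,0,0,0,0,0],[6,0,0,0,0,0,0],[6,1,0,0,0,0,0],[6,0,0,0,0,0,0],[7,1,0,0,0,0,0],[7,1,0,0,0,0,0],[7,1,0,0,0,0,0],[7,1,0,0,0,0,0],[7,1,0,0,0,0,0],[7,1,0,0,0,0,0],[7,1,0,0,0,0,0],[7,1,0,0,0,0,0],[7,1,0,0,0,0,0],[7,1,0,0,0,0,0],[7,1,0,0,0,0,0],[7,1,0,0,0,0,0],[4,0,0,0,0,0,0]]'
python3 -m handwheel '[[4,0,0,0,0,0,0],[4,0,0,0,0,0,0],[4,1,0,0,0,0,0],[3,0,0,0,0,0,0],[2,0,0,0,0,0,0],[0,0,0,0,0,0,0]]'
```

```text
time_s: 24.63
position: [0.6315, -0.0196, 0.0927]
ee_rot: [[0.971, 0.103, 0.217], [0.088, -0.993, 0.076], [0.223, -0.055, -0.973]]
force: [-0.5, -0.3, 0.4]
finger_gap: 0.0001
gripper_force: 0.5
time_s: 25.13
position: [0.648, -0.0191, 0.0927]
ee_rot: [[0.971, 0.102, 0.217], [0.088, -0.993, 0.076], [0.223, -0.055, -0.973]]
force: [0.4, 0.3, -0.6]
finger_gap: 0.0001
gripper_force: 0.0
```

```bash
python3 -m handwheel '[[3,0,0,0,0,0,0],[3,0,0,0,0,0,0],[2,0,0,0,0,0,0],[2,0,0,0,0,0,0],[0,0,0,0,0,0,0]]'
python3 -m handwheel '[[2,0,0,0,0,0,0],[2,0,0,0,0,0,0],[0,0,0,0,0,0,0]]'
python3 -m handwheel '[[2,0,0,0,0,0,0],[2,0,0,0,0,0,0],[0,0,0,0,0,0,0]]'
```

```text
time_s: 25.55
position: [0.6579, -0.0192, 0.0926]
ee_rot: [[0.971, 0.102, 0.217], [0.088, -0.993, 0.076], [0.223, -0.054, -0.973]]
force: [0.6, 0.2, 0.3]
finger_gap: -0.0001
gripper_force: 0.0
time_s: 25.8
position: [0.6619, -0.0192, 0.0926]
ee_rot: [[0.971, 0.102, 0.217], [0.088, -0.993, 0.076], [0.223, -0.054, -0.973]]
force: [0.2, 0.1, 0.7]
finger_gap: -0.0
gripper_force: 0.1
time_s: 26.05
position: [0.6628, -0.0193, 0.092]
ee_rot: [[0.972, 0.102, 0.21], [0.088, -0.993, 0.074], [0.216, -0.054, -0.975]]
force: [-8.7, -0.7, 5.2]
finger_gap: 0.0004
gripper_force: 4.5
```

```bash
python3 -m handwheel '[[1,0,0,0,0,0,0],[0,0,0,0,0,0,0],[-6,-1,0,0,0,0,0],[-15,-1,0,0,0,0,0],[-20,-2,0,0,0,0,0],[-20,-2,10,0,0,0,0],[-20,-2,20,0,0,0,0],[-20,-2,25,0,0,0,0],[-20,-2,25,0,0,0,0],[-20,0,25,0,0,0,0],[-20,0,25,0,0,0,0],[0,0,0,0,0,0,0],[0,0,0,0,0,0,0],[0,0,0,0,0,0,0]]'
python3 - <<'E'
from h import *
a=snap("top");b=snap("side")
A=a[40:280,150:490];
C=np.zeros((560,800,3),np.uint8);C[:240,:340]=A;C[:240,350:750]=cv2.resize(b[150:270,180:380],None,fx=2,fy=2);C[245:495,:400]=cv2.resize(b,None,fx=.625,fy=.625)
C[245:545,410:790]=cv2.resize(a[60:210,240:430],None,fx=2,fy=2,interpolation=2)
cv2.imwrite("pics/p4.png",C[...,::-1])
E
```

```text
time_s: 27.22
position: [0.5058, -0.0318, 0.2226]
ee_rot: [[0.971, 0.102, 0.218], [0.087, -0.993, 0.075], [0.224, -0.054, -0.973]]
force: [0.3, -0.7, 0.7]
finger_gap: 0.0001
gripper_force: 0.0
```

View pics/p4.png

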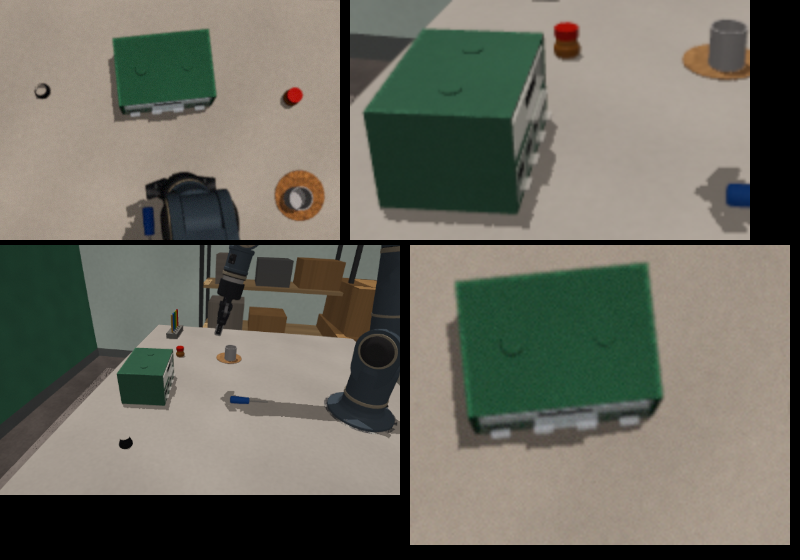

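The picture shows the drawer flush with the cabinet front, the cup upright on the pad, and the loupe, jar and screwdriver in place. The arm is clear of everything, so I'm handing in the job.

```bash
python3 -c "
from cell import bot
print(bot.close_job())"
```

```text
the job is handed in; nothing more can be done
None
```

I handed the job in at about 27 s with no verdict returned: the pictures show the cup empty and upright on the pad, the drawer shut and the bystanders in place, but I counted only seven of the eight bushings in the drawer, so the eighth (probably under the roof) is unconfirmed.

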